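# Load a well plate under a low reader head and set the recessed knob

### The job

Get the plate reader going: lift the blue tip box off its loading bed and stand it on the bench, then lay the yellow well plate on the bed and push it under the low reader head until it is fully home against the red stop. After that, reach into the round guard well beside the head and turn the black knob clockwise until its white pointer is at the green mark. Keep the box and the plate level, and leave the tube rack, the bottle and the jar where they are.

Things in the scene. Friction and masses are not known exactly. Their poses are not given: they have to be found in the camera images.
- reader: White and grey plate reader, fixed. Origin: on the bench under the middle of the head; x = direction in which plates are pushed, y left of that. Grey loading bed 12 mm high, y -50 to 50 mm, from x = -200 to 85 mm; open from x = -200 to -100. White head over x = -30 to 30, y = -70 to 70, top 62 mm above the bench.
- tunnel (a point): Middle of the tunnel's entrance under the head, on the bed's top (reader x = -30 mm). Tunnel: 66 mm wide, 21 mm high, 60 mm long. 10 mm high slippery aluminium rails continue its walls on both sides of the head (reader x = -70 to 70 mm); in front, flared rails widen the lane to about 86 mm at its mouth, reader x = -100 mm.
- stop (a point): Middle of the red stop's face at the bed's top, reader x = 60 mm; the stop is 16 mm high. With the plate home against it, the plate's centre is at reader x = 0, y = 0 and its trailing end at x = -60 mm, 30 mm outside the head.
- well (a point): Centre of the mouth of the round guard well, 62 mm above the bench, at reader x = 0, y = 125 mm: 84 mm in diameter, 32 mm deep, sunk in the top of a control pod 110 mm square beside the head. The knob stands in it.
- plate_mid (a point): Centre (half-way up) of the yellow well plate, a rigid block 120 mm long (its x), 60 mm wide (its y) and 18 mm high, about 0.1 kg, lying flat on the bench at the start. Either end may go first.
- tipbox_mid (a point): Centre (half-way up) of the blue tip box, 100 mm long (its x), 58 mm wide (its y), 48 mm high, about 0.16 kg, closed; it stands on the reader's loading bed at the start and blocks it.
- knob_grip (a point): Centre of the grip bar of the black knob: on the knob's upright axis, 48 mm above the bench. The bar is 40 mm long (its x, with the white pointer on its +x half), 12 mm wide (its y) and reaches from 36 to 56 mm above the bench; below it is a disc of 20 mm radius whose top is 36 mm above the bench.
- knob (a joint): Angle of the knob (rad), growing clockwise seen from above; 0 = pointer along the reader's +x (grey mark), 1.2 = pointer at the green mark on the pod's rim. It turns from -0.4 to 1.8, with light friction (0.05 N m), and stays where it is left.
- rack_mid (a point): Bystander: centre of a white tube rack with purple caps, 96 mm long (its x), 60 mm wide, 56 mm high over the caps, loose on the bench.
- bottle_mid (a point): Bystander: centre of an amber bottle, 60 mm in diameter, 130 mm high, loose on the bench.
- jar_mid (a point): Bystander: centre of a white jar with a blue cap, 56 mm in diameter, 75 mm high, loose on the bench near the reader's stop end.
Things that resemble listed ones, but are neither listed nor needed, are in the scene too. What is meant by the part that bears tipbox_mid is not pink, and is the smaller of those in its own colour.

How it is judged:
By the outcome, as a careful person would: the job done as asked, in the order asked, and still so for the second after the job is handed in, with the robot touching nothing.
It also fails if it takes over 66 s, if anything falls off the work surface, if the arm or the gripper's body presses on something with over 40 N, if the wrist force passes 120 N, or if a joint passes its speed limit or range.

### The arm

A 6-joint arm with a two-finger parallel gripper is mounted at the origin on the work surface. World frame = base frame: x ahead of the robot, y to its left, z up, the work surface at z = 0. Lengths are in mm, angles in degrees, forces in N, time in s.
With the tool pointing down it reaches from about 350 to 850 mm from the base axis. Payload 8.1 kg.
Tool frame: the origin (TCP) lies midway between the tips of the shut fingers; the grasp point (between the pads) lies 19 mm behind it; z points along the fingers, y is the direction in which the jaws open and shut (so a half turn about z gives the same grasp; the last joint's range is limited). The gripper opens to 85 mm and grips with 20 to 120 N. Pads are 22 mm wide; open, the fingers measure 114 mm over their backs; the gripper's body (76 mm by 85 mm) begins 54 mm behind the grasp point. The pads swing forward as they close: fully open they stand 13 mm farther back than shut.
Start: joints at [-79.549, 7.471, 85.268, -0, 87.261, -4.893], TCP at [158.787, -578.612, 231.292] pointing down, gripper open.
Joint ranges: [-169.43, 169.43], [-51.17, 129.36], [1.28, 143.12], [-76.62, 256.62], [0, 156.53], [-152.29, 152.29]. Speed limits (degrees/s): [136.94, 136.94, 159.86, 180, 180, 180].

### API

Orientations are given as [roll, pitch, yaw] about the fixed x, y, z axes, in that order (R = Rz(yaw) Ry(pitch) Rx(roll)).
In Python, from bench import telemetry, snapshot, camera_params, job gives the robot as it stands. The module is installed in compiled form; this text tells all that it offers.
- The arm moves only by the shell command python3 -m jog 'ROWS' [FORCE]. ROWS is JSON, a list that holds one entry, the list of rows, each a list of 7 numbers: the shift along the tool's x, y, z in units of 50 mm (1.0 is 50 mm), then the turn, a rotation vector about the tool's x, y, z in units of 2 pi rad (1.0 is 2 pi rad), then the opening, from 0 (shut) to 1 (fully open). In form: [[[dx, dy, dz, rx, ry, rz, claw], ...]]. A call has 1 to 12 rows; each row shifts and turns the commanded pose from where the row before left it, along the tool's axes as they then stand; what a row does not reach is not made up. A row lasts 1/8 s, in which the tool goes at most 62.5 mm and 10.7 degrees, less where a joint would pass 70% of its speed; a pose out of reach is approached as far as the arm can. A call with a number of a shift or a turn outside -1 to 1 is refused whole. A call with a gripper value outside its range is refused whole. The fingers move at their own pace and stop on an object; FORCE is the grip in N (left out, the last holds). Time passes only in rows, so rows that do not move let the fingers close. It gives the time, the measured TCP pose, the force and the opening at its end, in the units of the state.
- telemetry.sense(): the state, without advancing time (a new reading comes with each control period).
- snapshot(name): name is "side" or "top" or "wrist"; returns (picture, depth): 420x560x3 uint8, red, green, blue; 420x560 float32, mm along the optical axis (not along the pixel's ray), 0 where there is no reading.
- camera_params(name): a dict with "K" (3x3 intrinsics, pixels), "extrinsics" (4x4, takes a point from camera to world coordinates). Camera axes: x right, y down, z forward; pixel columns grow to the right and rows downward; lengths in mm; the calibration is good to about 2 mm. A picture is of the moment at which its call begins: read the wrist's pose just before it. camera_params takes no time and is no camera call; for the wrist camera it gives the pose at the moment of the call.
- job.hand_in(): hands the job in, once; it reports no verdict.
The state is a dict: "time": time; "joint_pos": joint angles; "qd": joint speeds; "joint_efforts": joint torques, N m; "tool_pos": TCP position; "tcp_rot": TCP orientation; "ft_force": force on the tool from outside, world axes, zero at the start; "wrist_torque": the same for the moment, N m; "finger_gap": finger opening in mm.
Only numpy, scipy, OpenCV 4.12 (cv2) and the standard library are available. Lean on these libraries where they do the work, as an engineer would, in place of code of your own. Each camera call takes 0.05 s, during which the arm holds its last target. There are 200 camera calls.

## Working session

There is one attempt and no reset: what is moved stays moved. The work goes in short steps, Python scripts to look and compute and a shell command to move; the robot and the scene stay as the last step left them, time stands still between calls to the robot, and variables do not carry over. Pictures are saved under pics/ and viewed, about 8 in all and at most 12, crops included, and the job is handed in when it is done.

```bash
mkdir -p pics; python3 - <<'E'
from bench import telemetry, snapshot, camera_params
import cv2, numpy as np
s=telemetry.sense(); print(s)
for n in("side","top"):
    p,d=snapshot(n); cv2.imwrite(f"pics/{n}0.png",p[:,:,::-1]); np.save(f"pics/{n}0.npy",d)
    c=camera_params(n); print(n,np.round(c["K"],1).tolist(),np.round(c["extrinsics"],3).tolist(), (d>0).mean())
E
```

```text
{'time': 0.0, 'joint_pos': array([-7.95504534e+01,  7.51598631e+00,  8.53311667e+01,  2.28304588e-05,
        8.72597786e+01, -4.89323232e+00]), 'qd': array([ 0.18501398, -0.04743101,  0.02431197, -0.05160391, -0.03386484,
        0.03610885]), 'joint_efforts': array([-2.93036273e-04, -5.69390416e+01, -5.00551093e+01, -4.94259541e-05,
        1.45809213e-02,  8.01676720e-06]), 'tool_pos': array([ 158.6750115 , -578.06395562,  230.21717224]), 'tcp_rot': array([-1.79893460e+02, -9.14390137e-03,  1.53427693e+01]), 'ft_force': array([-0.79569958,  0.22611169,  0.35343294]), 'wrist_torque': array([-0.02515422,  0.06075645, -0.03005656]), 'finger_gap': 85.42582135326886}
side [[492.3, 0.0, 284.3], [0.0, 492.3, 195.4], [0.0, 0.0, 1.0]] [[-0.957, -0.2, 0.21, 293.9], [-0.29, 0.64, -0.712, 718.627], [0.008, -0.742, -0.67, 752.716], [0.0, 0.0, 0.0, 1.0]] 0.9960544217687075
top [[436.5, 0.0, 287.9], [0.0, 436.5, 207.6], [0.0, 0.0, 1.0]] [[0.025, -0.996, 0.085, 435.143], [-1.0, -0.027, -0.011, 3.555], [0.014, -0.084, -0.996, 943.703], [0.0, 0.0, 0.0, 1.0]] 0.9960714285714286
```

View pics/top0.png

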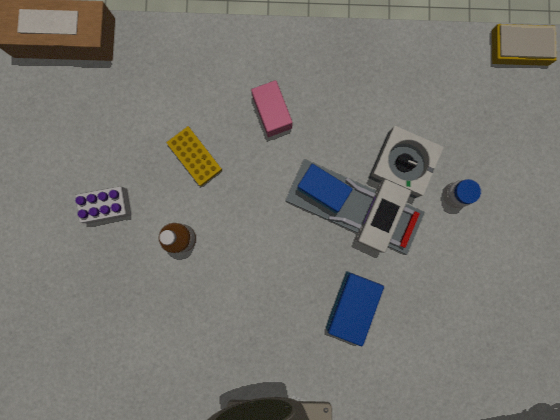

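View pics/side0.png

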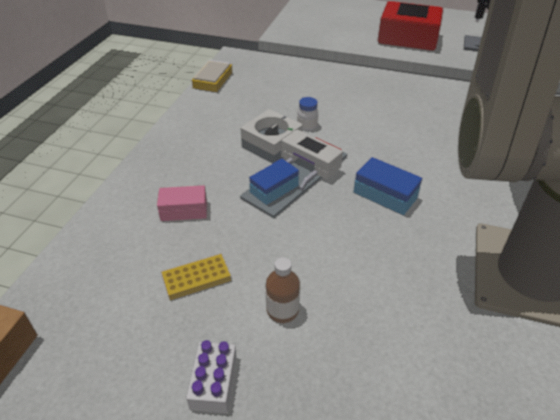

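The top view shows the reader with its bed at about (340,205), head (385,215), well (405,162), stop (410,230). The tip box is the small blue one at (327,188), the plate is yellow at (194,156), and the look-alike box is at (355,310). The bystanders are the rack (102,205), bottle (175,238) and jar (465,193). The side view agrees with this.

```bash
cat > h.py <<'E'
import cv2, numpy as np
from bench import telemetry, snapshot, camera_params
def cloud(c,d):
    K,E=np.array(c["K"]),np.array(c["extrinsics"])
    v,u=np.mgrid[:d.shape[0],:d.shape[1]]
    P=np.stack([(u-K[0,2])/K[0,0]*d,(v-K[1,2])/K[1,1]*d,d],-1)
    return P@E[:3,:3].T+E[:3,3]
def ray(c,px,z):
    K,E=np.array(c["K"]),np.array(c["extrinsics"])
    px=np.atleast_2d(px).astype(float)
    r=np.c_[(px-K[:2,2])/[K[0,0],K[1,1]],np.ones(len(px))]@E[:3,:3].T
    o=E[:3,3]; return o+r*((z-o[2])/r[:,2])[:,None]
def hsvmask(img,lo,hi): return cv2.inRange(cv2.cvtColor(img,cv2.COLOR_RGB2HSV),np.array(lo),np.array(hi))
def blobs(m,amin=60):
    n,l,st,ce=cv2.connectedComponentsWithStats(m)
    return [(l==i) for i in range(1,n) if st[i,4]>=amin]
def rect(P):  # xy points -> centre, long, short, angle of long axis
    (cx,cy),(a,b),t=cv2.minAreaRect(P[:,:2].astype(np.float32))
    if a<b: a,b,t=b,a,t+90
    return np.round([cx,cy,a,b,(t+90)%180-90],1)
COL=dict(blue=((105,150,40),(125,255,255)),yellow=((18,140,90),(32,255,255)),red=((0,170,70),(6,255,255)),purple=((128,80,40),(150,255,255)),green=((50,100,40),(85,255,255)))
E
python3 - <<'E'
from h import *
for n in("top","side"):
    img=cv2.imread(f"pics/{n}0.png")[:,:,::-1].copy(); d=np.load(f"pics/{n}0.npy"); c=camera_params(n); P=cloud(c,d)
    for k,(lo,hi) in COL.items():
        for b in blobs(hsvmask(img,lo,hi),15 if k=="green" else 60):
            Q=P[b]; zt=np.percentile(Q[:,2],90); T=Q[abs(Q[:,2]-zt)<6]
            v,u=np.nonzero(b)
            if len(T)>5: print(n,k,b.sum(),"px",int(u.mean()),int(v.mean()),"z",np.round(np.percentile(Q[:,2],[10,50,90])),rect(T))
    if n=="top":
        m=((P[...,2]>54)&(P[...,2]<70)&(P[...,0]>350)).astype(np.uint8)*255
        for b in blobs(m,100):
            v,u=np.nonzero(b);print("z62",b.sum(),int(u.mean()),int(v.mean()),rect(P[b]),np.median(P[b][:,2]))
        m=((P[...,2]>7)&(P[...,2]<18)&(P[...,0]>350)).astype(np.uint8)*255
        for b in blobs(m,150):
            v,u=np.nonzero(b);print("z12",b.sum(),int(u.mean()),int(v.mean()),rect(P[b]),np.median(P[b][:,2]))
E
```

```text
top blue 1355 px 324 187 z [57. 60. 62.] [554.2 -80.7  98.   58.1  59.3]
top blue 473 px 467 191 z [73. 75. 77.] [ 551.6 -368.    48.5   46.9  -83.1]
top blue 2433 px 355 309 z [59. 61. 63.] [ 310.5 -147.2  126.8   75.   -19.5]
top yellow 168 px 504 47 z [28. 30. 33.] [ 870.6 -477.   110.8   58.6   44.8]
top yellow 1526 px 193 155 z [15. 18. 20.] [621.3 198.9 119.4  59.2  39.5]
top red 194 px 409 229 z [26. 28. 30.] [ 474.4 -263.5   78.1   12.2  -22.6]
top purple 67 px 113 193 z [48. 55. 57.] [530.1 351.9  14.7  14.4 -89. ]
top purple 212 px 91 198 z [48. 54. 57.] [520.5 395.4  61.   16.7 -76.4]
top purple 68 px 115 207 z [49. 55. 57.] [502.6 345.9  15.4  15.4  61.6]
top purple 209 px 93 211 z [46. 55. 57.] [492.9 390.1  61.1  16.5 -77.6]
top green 15 px 408 183 z [62. 63. 64.] [ 566.9 -250.7    8.7    4.6    2. ]
z62 2223 54 26 [881.3 495.5 214.  101.4  89.9] 68.6501252001027
z62 3645 394 190 [ 551.2 -224.2  250.8  110.7  -22.4] 61.80758048406517
z62 103 407 160 [ 615.2 -250.5   40.3   12.3   70.3] 56.16171101465693
z62 1369 324 187 [554.6 -80.   99.7  58.3  59.1] 59.57318504412899

[... 338 characters left out ...]
4
z12 323 408 231 [ 476.4 -260.9  100.7   44.4  -22.4] 11.73395085313939
z12 300 401 225 [ 481.5 -249.7   65.2   20.3  -22.9] 11.785079333798649
side blue 1044 px 389 176 z [61. 62. 64.] [ 309.6 -145.6  122.8   70.8  -20.2]
side blue 620 px 273 173 z [59. 60. 62.] [553.6 -79.5  97.   54.   61.5]
side yellow 212 px 208 82 z [ 9. 24. 31.] [ 863.3 -498.9  139.3   64.6   59. ]
side yellow 1521 px 195 274 z [17. 19. 20.] [620.2 199.9 115.8  59.6  39.5]
side red 660 px 414 15 z [ 93. 100. 102.] [ 3.529e+02 -9.923e+02  1.860e+02  1.511e+02  1.000e-01]
side purple 425 px 201 367 z [50. 56. 58.] [520.9 386.4  82.9  15.7 -76.8]
side purple 419 px 219 368 z [51. 56. 57.] [493.6 380.3  83.3  14.7 -77.6]
```

```bash
cat >> h.py <<'E'
O=np.array([500.4,-203.2]); A=-112.4
def R2(a): a=np.radians(a); return np.array([[np.cos(a),-np.sin(a)],[np.sin(a),np.cos(a)]])
def rd(x,y): return O+R2(A)@[x,y]          # reader -> world
def tord(p): return R2(A).T@(np.asarray(p)[:2]-O)
def to(x,y,z,yaw):  # turn (units), then shift in tool axes (units of 50mm) after that turn
    s=telemetry.sense(); p,r=s["tool_pos"],s["tcp_rot"]
    dy=(yaw-r[2]+180)%360-180
    d=R2(yaw).T@(np.array([x,y])-p[:2])
    print("t",round(s["time"],2),"at",p.round(1),r.round(2),"reader",tord(p).round(1),"gap",round(s["finger_gap"],1),"F",s["ft_force"].round(1))
    print("  rz",round(-dy/360,4),"d",np.round([d[0]/50,-d[1]/50,-(z-p[2])/50],3))
E
python3 - <<'E'
from h import *
to(554.3,-80.5,190,59.3)
print(tord([554.3,-80.5]),rd(-150,0),rd(0,125))
E
```

```text
t 0.1 at [ 158.7 -578.1  230.3] [-1.799e+02 -1.000e-02  1.535e+01] reader [ 476.8 -173.1] gap 85.4 F [-0.2 -0.7  0.6]
  rz -0.1221 d [12.597  1.722  0.806]
[-133.98149161    3.07569603] [557.56055645 -64.51809496] [ 615.9682542  -250.83379704]
```

```bash
python3 -m jog '[[[0,0,0,0,0,-0.0244,1],[0,0,0,0,0,-0.0244,1],[0,0,0,0,0,-0.0244,1],[0,0,0,0,0,-0.0244,1],[0,0,0,0,0,-0.0244,1],[0.97,0.1325,0.062,0,0,0,1],[0.97,0.1325,0.062,0,0,0,1],[0.97,0.1325,0.062,0,0,0,1],[0.97,0.1325,0.062,0,0,0,1],[0.97,0.1325,0.062,0,0,0,1],[0.97,0.1325,0.062,0,0,0,1],[0.97,0.1325,0.062,0,0,0,1]]]' 40
python3 -m jog '[[[0.97,0.1325,0.062,0,0,0,1],[0.97,0.1325,0.062,0,0,0,1],[0.97,0.1325,0.062,0,0,0,1],[0.97,0.1325,0.062,0,0,0,1],[0.97,0.1325,0.062,0,0,0,1],[0.97,0.1325,0.062,0,0,0,1],[0,0,0,0,0,0,1],[0,0,0,0,0,0,1]]]'
python3 - <<'E'
from h import *
to(554.3,-80.5,190,59.3)
c=camera_params("wrist"); img,d=snapshot("wrist"); cv2.imwrite("pics/w1.png",img[:,:,::-1]); P=cloud(c,d)
for k in("blue","red"):
    lo,hi=COL[k]
    for b in blobs(hsvmask(img,lo,hi),100):
        Q=P[b]; zt=np.percentile(Q[:,2],90); T=Q[abs(Q[:,2]-zt)<6]
        v,u=np.nonzero(b); print(k,b.sum(),int(u.mean()),int(v.mean()),np.round(np.percentile(Q[:,2],[10,50,90]),1),rect(T))
E
```

```text
time: 1.6
tool_pos: [372.8, -309.0, 209.2]
tcp_rot: [-180.0, -0.0, 59.3]
ft_force: [0.3, 0.0, -0.2]
finger_gap: 85.3
time: 2.6
tool_pos: [554.6, -80.7, 190.4]
tcp_rot: [-179.9, 0.0, 59.3]
ft_force: [-0.0, -0.3, 1.1]
finger_gap: 85.3
t 2.6 at [554.6 -80.7 190.4] [-1.7994e+02  4.0000e-02  5.9310e+01] reader [-133.9    3.4] gap 85.3 F [-0.  -0.3  1.1]
  rz 0.0 d [-0.    -0.007  0.008]
blue 9102 282 195 [60.2 61.2 62.1] [552.9 -78.   98.8  57.2  59.4]
blue 919 64 355 [46.1 54.9 63.5] [ 304.9 -108.3   38.1    8.   -19.1]
blue 373 166 384 [46.5 55.5 62.2] [ 361.9 -181.7   34.4    5.    69.4]
red 577 307 377 [28.4 29.2 30. ] [ 472.6 -262.5   78.2   11.9  -23.3]
```

View pics/w1.png

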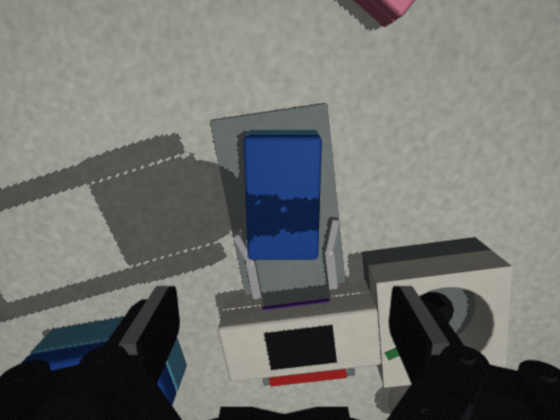

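The wrist view shows the box at (282,195) with its top at z≈61. It lies within 3 mm of the estimate, so I'll descend and grip.

```bash
python3 -m jog '[[[0.005,-0.025,0.8,0,0,0,1],[0.005,-0.025,0.8,0,0,0,1],[0,0,0.8,0,0,0,1],[0,0,0.6,0,0,0,1],[0,0,0.37,0,0,0,1],[0,0,0,0,0,0,0.5],[0,0,0,0,0,0,0.3],[0,0,0,0,0,0,0.3],[0,0,0,0,0,0,0.3],[0,0,0,0,0,0,0.3]]]' 40
python3 -m jog '[[[0,0,-0.3,0,0,0,0.3],[0,0,-0.6,0,0,0,0.3],[0,0,-0.7,0,0,0,0.3],[0,0,0,0,0,0,0.3]]]'
python3 - <<'E'
from h import *
to(430,40,102,59.3)
E
```

```text
time: 3.9
tool_pos: [554.0, -79.2, 23.7]
tcp_rot: [179.9, -0.0, 59.3]
ft_force: [-1.7, -0.3, 6.1]
finger_gap: 57.2
time: 4.4
tool_pos: [555.8, -79.5, 106.8]
tcp_rot: [179.6, -0.1, 59.3]
ft_force: [0.7, -0.4, -1.3]
finger_gap: 57.5
t 4.4 at [555.8 -79.5 106.8] [ 1.7962e+02 -1.2000e-01  5.9270e+01] reader [-135.5    4.1] gap 57.5 F [ 0.7 -0.4 -1.3]
  rz -0.0001 d [ 0.77  -3.385  0.096]
```

```bash
python3 -m jog '[[[0.05,-0.2,0,0,0,0,0.3],[0.1,-0.45,0,0,0,0,0.3],[0.13,-0.55,0,0,0,0,0.3],[0.13,-0.55,0,0,0,0,0.3],[0.13,-0.55,0,0,0,0,0.3],[0.11,-0.5,0,0,0,0,0.3],[0.08,-0.4,0,0,0,0,0.3],[0.04,-0.185,0,0,0,0,0.3],[0,0,0.6,0,0,0,0.3],[0,0,0.6,0,0,0,0.3],[0,0,0.4,0,0,0,0.3],[0,0,0,0,0,0,0.3]]]'
python3 - <<'E'
from h import *
to(430,40,13,59.3)
E
```

```text
time: 5.9
tool_pos: [424.9, 40.6, 20.2]
tcp_rot: [-179.7, 0.2, 59.3]
ft_force: [-0.6, 0.2, -0.9]
finger_gap: 57.8
t 5.9 at [424.9  40.6  20.2] [-1.7974e+02  1.5000e-01  5.9260e+01] reader [-196.6 -162.7] gap 57.8 F [-0.6  0.2 -0.9]
  rz -0.0001 d [0.042 0.094 0.144]
```

```bash
python3 -m jog '[[[0,0,0.08,0,0,0,0.3],[0,0,0.05,0,0,0,0.3],[0,0,0,0,0,0,0.3]]]'
python3 -m jog '[[[0,0,0.03,0,0,0,0.3],[0,0,0,0,0,0,0.3]]]'
```

```text
time: 6.28
tool_pos: [427.7, 40.6, 16.4]
tcp_rot: [180.0, -0.0, 59.3]
ft_force: [0.6, -0.1, -1.9]
finger_gap: 57.5
time: 6.52
tool_pos: [427.4, 40.6, 14.6]
tcp_rot: [180.0, -0.0, 59.3]
ft_force: [0.5, -0.1, -1.4]
finger_gap: 57.1
```

```bash
python3 -m jog '[[[0,0,0.03,0,0,0,0.3],[0,0,0,0,0,0,0.3]]]'
python3 -m jog '[[[0,0,0.02,0,0,0,0.3],[0,0,0,0,0,0,0.3]]]'
```

```text
time: 6.78
tool_pos: [427.2, 40.6, 12.9]
tcp_rot: [-180.0, 0.0, 59.3]
ft_force: [-0.2, -1.0, -1.1]
finger_gap: 57.1
time: 7.02
tool_pos: [427.3, 40.6, 11.9]
tcp_rot: [-180.0, 0.0, 59.3]
ft_force: [-0.6, 0.0, -1.9]
finger_gap: 57.7
```

```bash
python3 -m jog '[[[0,0,0.02,0,0,0,0.3],[0,0,0,0,0,0,0.3]]]'
python3 -m jog '[[[0,0,0.02,0,0,0,0.3],[0,0,0,0,0,0,0.3]]]'
```

```text
time: 7.28
tool_pos: [427.4, 40.6, 11.6]
tcp_rot: [-180.0, 0.0, 59.3]
ft_force: [-5.4, -0.4, 7.9]
finger_gap: 57.6
time: 7.52
tool_pos: [427.5, 40.6, 11.6]
tcp_rot: [-180.0, 0.0, 59.3]
ft_force: [-13.0, -0.0, 20.8]
finger_gap: 57.6
```

```bash
python3 -m jog '[[[0,0,-0.03,0,0,0,0.3],[0,0,0,0,0,0,1],[0,0,0,0,0,0,1],[0,0,0,0,0,0,1],[0,0,-0.5,0,0,0,1],[0,0,-1,0,0,0,1],[0,0,-1,0,0,0,1],[0,0,-0.5,0,0,0.0275,1],[0,0,0,0,0,0.0275,1],[0,0,0,0,0,0,1]]]'
python3 - <<'E'
from h import *
to(621,199.5,160,39.5)
E
```

```text
time: 8.78
tool_pos: [427.5, 40.6, 161.7]
tcp_rot: [180.0, -0.0, 39.5]
ft_force: [-0.3, -0.5, -0.4]
finger_gap: 85.2
t 8.78 at [427.5  40.6 161.7] [ 1.7998e+02 -2.0000e-02  3.9520e+01] reader [-197.6 -160.3] gap 85.2 F [-0.3 -0.5 -0.4]
  rz 0.0001 d [5.008 0.009 0.033]
```

```bash
python3 -m jog '[[[0.6,0,0,0,0,0,1],[0.9,0,0,0,0,0,1],[0.9,0,0,0,0,0,1],[0.9,0,0,0,0,0,1],[0.9,0,0,0,0,0,1],[0.6,0,0,0,0,0,1],[0.2,0,0,0,0,0,1],[0,0,0,0,0,0,1],[0,0,0,0,0,0,1]]]'
python3 - <<'E'
from h import *
c=camera_params("wrist"); img,d=snapshot("wrist"); cv2.imwrite("pics/w2.png",img[:,:,::-1]); P=cloud(c,d)
for k in("yellow",):
    lo,hi=COL[k]
    for b in blobs(hsvmask(img,lo,hi),300):
        Q=P[b]; v,u=np.nonzero(b); print(k,b.sum(),int(u.mean()),int(v.mean()),np.round(np.percentile(Q[:,2],[5,50,95]),1),rect(Q[Q[:,2]>10]))
# box check in top and side view
for n in("top","side"):
    img,d=snapshot(n); cv2.imwrite(f"pics/{n}1.png",img[:,:,::-1]); P=cloud(camera_params(n),d)
    for b in blobs(hsvmask(img,*COL["blue"]),100):
        Q=P[b]; zt=np.percentile(Q[:,2],90); T=Q[abs(Q[:,2]-zt)<6]; print(n,zt.round(1),rect(T))
to(621,199.5,10,39.5)
E
```

```text
time: 9.9
tool_pos: [619.6, 198.7, 161.2]
tcp_rot: [-180.0, 0.1, 39.5]
ft_force: [-0.4, -0.6, 0.2]
finger_gap: 85.2
yellow 6776 284 163 [18.1 19.3 20.6] [645.4 222.9  99.4  59.3  39.7]
yellow 677 293 255 [18.2 19.3 20.4] [584.4 165.5  47.9  20.4 -50.3]
top 76.7 [ 551.9 -368.1   48.6   47.    75.1]
top 49.5 [428.1  39.4  97.6  56.2  59.6]
top 63.2 [ 310.4 -147.   127.2   74.9  -19.5]
side 64.2 [ 310.4 -146.   119.9   68.7  -19. ]
side 50.3 [428.2  41.9  92.4  52.9  58.2]
t 10.05 at [620.  198.9 161.8] [179.99  -0.    39.45] reader [-417.3  -42.6] gap 85.4 F [-0.   0.2  0.7]
  rz -0.0001 d [2.400e-02 3.000e-03 3.036e+00]
```

```bash
python3 -m jog '[[[0.02,-0.02,0.6,0,0,0,1],[0,0,0.9,0,0,0,1],[0,0,0.8,0,0,0,1],[0,0,0.6,0,0,0,1],[0,0,0.25,0,0,0,1],[0,0,0.06,0,0,0,1],[0,0,0,0,0,0,0.5],[0,0,0,0,0,0,0.3],[0,0,0,0,0,0,0.3],[0,0,0,0,0,0,0.3],[0,0,0,0,0,0,0.3]]]' 40
python3 -m jog '[[[0,0,-0.1,0,0,0,0.3],[0,0,-0.3,0,0,0,0.3],[0,0,-0.6,0,0,0,0.3],[0,0,-0.6,0,0,0,0.3],[0,0,-0.2,0,0,0,0.3],[0,0,0,0,0,0,0.3],[0,0,0,0,0,0,0.3]]]'
python3 - <<'E'
from h import *
img,d=snapshot("side"); cv2.imwrite("pics/side2.png",img[:,:,::-1]); P=cloud(camera_params("side"),d)
for b in blobs(hsvmask(img,*COL["yellow"]),100):
    Q=P[b]; v,u=np.nonzero(b); print(int(u.mean()),int(v.mean()),np.round(np.percentile(Q[:,2],[5,50,95]),1),rect(Q))
cv2.imwrite("pics/side2c.png",cv2.resize(img[150:370,60:340,::-1],None,fx=2.5,fy=2.5))
to(*rd(-148,0),100,67.6)
E
```

```text
time: 11.42
tool_pos: [622.1, 201.3, 3.2]
tcp_rot: [179.9, -0.2, 39.5]
ft_force: [-1.8, -0.2, 6.5]
finger_gap: 58.8
time: 12.3
tool_pos: [619.5, 200.6, 89.4]
tcp_rot: [-179.9, 0.1, 39.5]
ft_force: [0.4, 0.8, -0.7]
finger_gap: 58.9
211 229 [103.5 105.  108.4] [445.5 431.8 648.8  34.2 -60.9]
170 249 [102.2 104.4 106.5] [469.  451.4 637.3  47.  -52.5]
t 12.35 at [619.3 200.6  89.1] [-1.7993e+02  1.5000e-01  3.9460e+01] reader [-418.6  -43.9] gap 58.8 F [ 0.2  0.3 -1.7]
  rz -0.0782 d [-5.413  0.878 -0.218]
```

View pics/side2c.png

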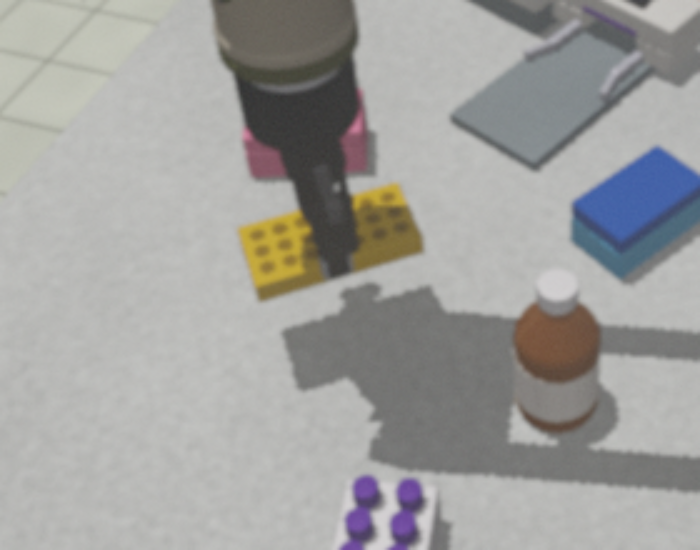

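The plate is held level (top at z≈105) and its bench spot is clear. Next is the bed.

```bash
python3 -m jog '[[[0,0,0,0,0,-0.02,0.3],[0,0,0,0,0,-0.02,0.3],[0,0,0,0,0,-0.02,0.3],[0,0,0,0,0,-0.0182,0.3],[-0.3,0.05,0,0,0,0,0.3],[-0.6,0.1,0,0,0,0,0.3],[-0.8,0.13,0,0,0,0,0.3],[-0.8,0.13,0,0,0,0,0.3],[-0.8,0.13,0,0,0,0,0.3],[-0.8,0.13,0,0,0,0,0.3],[-0.7,0.11,0,0,0,0,0.3],[-0.4,0.07,0,0,0,0,0.3]]]'
python3 -m jog '[[[-0.2,0.03,0,0,0,0,0.3],[0,0,0.4,0,0,0,0.3],[0,0,0.5,0,0,0,0.3],[0,0,0,0,0,0,0.3],[0,0,0,0,0,0,0.3]]]'
python3 - <<'E'
from h import *
c=camera_params("wrist"); img,d=snapshot("wrist"); cv2.imwrite("pics/w3.png",img[:,:,::-1]); P=cloud(c,d)
for k in("yellow","red"):
  for b in blobs(hsvmask(img,*COL[k]),200):
    Q=P[b]; v,u=np.nonzero(b); print(k,int(u.mean()),int(v.mean()),np.round(np.percentile(Q[:,2],[5,50,95]),1),rect(Q),tord(rect(Q)[:2]).round(1))
to(*rd(-148,0),15,67.6)
E
```

```text
time: 13.85
tool_pos: [559.5, -57.8, 90.4]
tcp_rot: [-179.9, 0.0, 67.4]
ft_force: [-0.1, 0.3, -1.9]
finger_gap: 58.8
time: 14.48
tool_pos: [558.4, -64.7, 45.8]
tcp_rot: [-180.0, -0.0, 67.7]
ft_force: [0.3, 0.4, -0.7]
finger_gap: 58.7
yellow 293 211 [60.9 61.9 63. ] [579.3 -28.2  74.5  54.7 -65.9] [-191.9    6.3]
yellow 306 379 [61.2 62.1 63. ] [554.2 -52.7 143.2  60.3  82.3] [-159.6   -7.6]
t 14.53 at [559.  -65.   46.5] [ 1.7996e+02 -2.0000e-02  6.7660e+01] reader [-150.1    1.5] gap 58.9 F [-0.3 -0.2 -1.2]
  rz 0.0002 d [-0.043 -0.03   0.631]
```

View pics/w3.png

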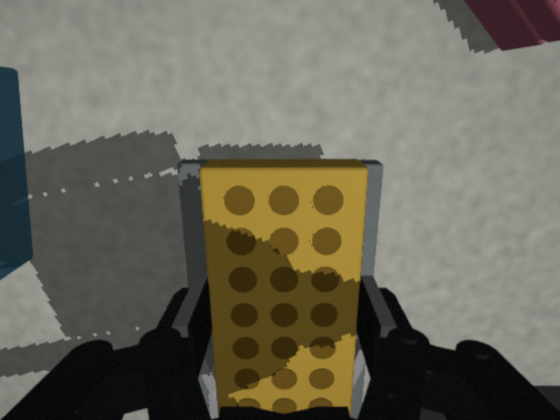

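The wrist view shows the plate centred over the bed (201–366 against bed edges 182–382) and square to it. Lowering.

```bash
python3 -m jog '[[[-0.04,-0.03,0.3,0,0,0,0.3],[0,0,0.2,0,0,0,0.3],[0,0,0.05,0,0,0,0.3],[0,0,0.03,0,0,0,0.3],[0,0,0,0,0,0,0.3]]]'
python3 -m jog '[[[0,0,0.03,0,0,0,0.3],[0,0,0,0,0,0,0.3]]]'
python3 -m jog '[[[0,0,0.02,0,0,0,0.3],[0,0,0,0,0,0,0.3]]]'
```

```text
time: 15.15
tool_pos: [556.4, -66.8, 17.2]
tcp_rot: [180.0, -0.0, 67.6]
ft_force: [0.9, 0.8, -1.4]
finger_gap: 58.4
time: 15.4
tool_pos: [556.3, -66.8, 15.6]
tcp_rot: [180.0, -0.0, 67.6]
ft_force: [0.3, 0.4, -0.7]
finger_gap: 58.9
time: 15.65
tool_pos: [556.5, -66.8, 15.2]
tcp_rot: [180.0, -0.0, 67.6]
ft_force: [-3.3, 0.1, 4.6]
finger_gap: 58.8
```

```bash
python3 -m jog '[[[0,0,-0.02,0,0,0,0.5],[0,0,0,0,0,0,1],[0,0,0,0,0,0,1],[0,0,-0.4,0,0,0,1],[0,0,-0.8,0,0,0,0.8],[0.6,0,-0.2,0,0,0,0.1],[0.8,0,0,0,0,0,0.1],[0.3,0,0,0,0,0,0.1],[0,0,0,0,0,0,0.1],[0,0,0,0,0,0,0.1]]]'
python3 - <<'E'
from h import *
for n in("top","wrist"):
  c=camera_params(n); img,d=snapshot(n); cv2.imwrite(f"pics/{n}4.png",img[:,:,::-1]); P=cloud(c,d)
  for k in("yellow","red"):
   for b in blobs(hsvmask(img,*COL[k]),150):
    Q=P[b]; v,u=np.nonzero(b); print(n,k,b.sum(),int(u.mean()),int(v.mean()),np.round(np.percentile(Q[:,2],[5,50,95]),1),rect(Q),tord(rect(Q)[:2]).round(1))
to(*rd(-230,0),17,67.6)
E
```

```text
time: 16.9
tool_pos: [588.2, 10.9, 85.5]
tcp_rot: [-180.0, 0.0, 67.6]
ft_force: [0.7, -1.0, -0.3]
finger_gap: 8.6
top yellow 217 510 49 [27.6 30.1 33.7] [ 699.1 -250.6  720.3  135.3  -54.6] [-31.9 201.8]
top yellow 562 301 181 [27.1 29.9 33.7] [518.5 -26.5 171.1  46.4  -4.6] [-170.3  -50.6]
top yellow 279 339 194 [26.5 29.7 32.5] [492.6 -71.9 184.2  45.1 -39. ] [-118.4  -57.2]
top red 202 409 228 [24.8 27.6 30.4] [ 475.1 -263.8   79.4   11.9  -22.3] [65.7 -0.3]
wrist yellow 3472 283 355 [30.4 31.4 32.4] [575.9  -7.6 214.3  26.9  69.2] [-209.6   -4.7]
t 17.0 at [588.1  10.8  85.3] [-1.7997e+02  3.0000e-02  6.7560e+01] reader [-231.3   -0.4] gap 8.7 F [-0.5  0.1  0.3]
  rz -0.0001 d [-0.025  0.009  1.366]
```

```bash
python3 -m jog '[[[0,0,0.6,0,0,0,0.1],[0,0,0.6,0,0,0,0.1],[0,0,0.16,0,0,0,0.1],[0,0,0,0,0,0,0.1],[-0.15,0,0,0,0,0,0.1],[-0.15,0,0,0,0,0,0.1],[-0.15,0,0,0,0,0,0.1],[-0.15,0,0,0,0,0,0.1],[-0.15,0,0,0,0,0,0.1],[-0.15,0,0,0,0,0,0.1],[-0.15,0,0,0,0,0,0.1],[-0.15,0,0,0,0,0,0.1]]]'
python3 - <<'E'
from h import *
to(*rd(-71,0),17,67.6)
E
```

```text
time: 18.5
tool_pos: [565.5, -44.1, 17.4]
tcp_rot: [-180.0, 0.0, 67.6]
ft_force: [0.7, 1.4, 1.8]
finger_gap: 8.5
t 18.5 at [565.5 -44.1  17.4] [-179.99    0.     67.61] reader [-171.9   -0.4] gap 8.5 F [0.7 1.4 1.8]
  rz 0.0 d [-2.018  0.009  0.009]
```

```bash
python3 -m jog '[[[-0.2,0,0,0,0,0,0.1],[-0.2,0,0,0,0,0,0.1],[-0.2,0,0,0,0,0,0.1],[-0.2,0,0,0,0,0,0.1],[-0.2,0,0,0,0,0,0.1],[-0.2,0,0,0,0,0,0.1],[-0.2,0,0,0,0,0,0.1],[-0.2,0,0,0,0,0,0.1],[-0.1,0,0,0,0,0,0.1],[-0.1,0,0,0,0,0,0.1],[0,0,0,0,0,0,0.1]]]'
python3 - <<'E'
from h import *
to(*rd(-71,0),17,67.6)
E
```

```text
time: 19.88
tool_pos: [531.3, -127.2, 17.4]
tcp_rot: [-180.0, 0.0, 67.6]
ft_force: [-0.6, -0.1, 0.1]
finger_gap: 8.2
t 19.88 at [ 531.3 -127.2   17.4] [-1.7999e+02  1.0000e-02  6.7600e+01] reader [-82.   -0.4] gap 8.2 F [-0.6 -0.1  0.1]
  rz -0.0 d [-0.221  0.009  0.008]
```

Now I'll push in small steps, watching the force for contact with the stop.

```bash
for i in 1; do :; done; python3 -m jog '[[[-0.08,0,0,0,0,0,0.1],[-0.08,0,0,0,0,0,0.1],[0,0,0,0,0,0,0.1]]]'
python3 -m jog '[[[-0.04,0,0,0,0,0,0.1],[0,0,0,0,0,0,0.1]]]'
python3 -m jog '[[[-0.03,0,0,0,0,0,0.1],[0,0,0,0,0,0,0.1]]]'
```

```text
time: 20.25
tool_pos: [528.3, -134.5, 17.5]
tcp_rot: [-180.0, 0.0, 67.6]
ft_force: [-0.7, -1.1, 0.2]
finger_gap: 8.2
time: 20.5
tool_pos: [527.6, -136.2, 17.5]
tcp_rot: [180.0, 0.0, 67.6]
ft_force: [0.6, -0.7, -0.4]
finger_gap: 8.5
time: 20.75
tool_pos: [527.1, -137.6, 17.5]
tcp_rot: [180.0, 0.0, 67.6]
ft_force: [0.5, -0.3, 0.5]
finger_gap: 8.8
```

```bash
python3 -m jog '[[[-0.03,0,0,0,0,0,0.1],[0,0,0,0,0,0,0.1]]]'
python3 -m jog '[[[-0.03,0,0,0,0,0,0.1],[0,0,0,0,0,0,0.1]]]'
python3 -m jog '[[[-0.03,0,0,0,0,0,0.1],[0,0,0,0,0,0,0.1]]]'
```

```text
time: 21.0
tool_pos: [526.6, -138.9, 17.5]
tcp_rot: [180.0, -0.0, 67.6]
ft_force: [0.5, 1.3, -0.3]
finger_gap: 8.3
time: 21.25
tool_pos: [526.7, -139.0, 17.6]
tcp_rot: [180.0, -0.1, 67.6]
ft_force: [5.2, 7.2, -0.5]
finger_gap: 8.4
time: 21.5
tool_pos: [526.6, -139.1, 17.7]
tcp_rot: [180.0, -0.3, 67.6]
ft_force: [6.5, 14.1, -0.7]
finger_gap: 8.5
```

The plate stopped against something solid, with the push force rising to about 15 N. I'll back off and look from above.

```bash
python3 -m jog '[[[0.1,0,0,0,0,0,0.1],[0.2,0,0,0,0,0,0.1],[0,0,-0.8,0,0,0,0.35],[0,0,-0.9,0,0,0,0.35],[0,0,-0.9,0,0,0,0.35],[0,0,-0.4,0,0,0,0.35],[0,0,0,0,0,0,0.35]]]'
python3 - <<'E'
from h import *
c=camera_params("wrist"); img,d=snapshot("wrist"); cv2.imwrite("pics/w5.png",img[:,:,::-1]); P=cloud(c,d)
for k in("yellow","red","green"):
   for b in blobs(hsvmask(img,*COL[k]),40):
    b=cv2.erode(b.astype(np.uint8),np.ones((3,3)))>0
    Q=P[b]; v,u=np.nonzero(b); r=(Q[:,:2]-O)@R2(A)
    if len(Q): print(k,b.sum(),int(u.mean()),int(v.mean()),np.round(np.percentile(Q[:,2],[5,50,95]),1),"reader min",r.min(0).round(1),"max",r.max(0).round(1))
to(*rd(0,125),150,70.3)
E
```

```text
time: 22.38
tool_pos: [532.1, -128.1, 168.8]
tcp_rot: [179.8, -0.0, 67.6]
ft_force: [0.5, -0.1, -0.8]
finger_gap: 30.1
yellow 2329 281 241 [30.2 31.3 32.5] reader min [-167.   -31.4] max [-29.1  26.6]
yellow 124 281 344 [30.1 31.2 32.1] reader min [ 54.9 -31.1] max [58.4 25.5]
red 490 284 351 [28.2 29.2 30.2] reader min [-167.   -36.3] max [70.2 36.2]
green 52 381 330 [63.3 64.1 65.4] reader min [13.3 74. ] max [20.8 81.2]
t 22.43 at [ 531.  -127.7  166.8] [-1.7998e+02  1.0000e-02  6.7610e+01] reader [-81.4  -0.5] gap 30.1 F [-0.7 -0.7 -0.7]
  rz -0.0075 d [-1.745  2.431  0.335]
```

View pics/w5.png

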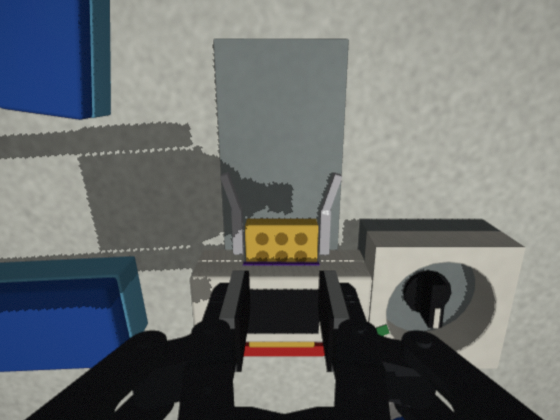

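The plate (281,241) is under the head, and its far strip at (281,344) touches the red stop at (284,351). Measured front is about x=59, so it's home. Next is the knob.

```bash
python3 -m jog '[[[0,0,0,0,0,-0.0075,0.35],[-0.2,0.3,0,0,0,0,0.35],[-0.45,0.6,0,0,0,0,0.35],[-0.45,0.65,0,0,0,0,0.35],[-0.4,0.58,0.3,0,0,0,0.35],[-0.245,0.3,0.035,0,0,0,0.35],[0,0,0,0,0,0,0.35],[0,0,0,0,0,0,0.35]]]'
python3 - <<'E'
from h import *
to(*rd(0,125),150,70.3)
Ps=[]
for n in("top","wrist"):
  c=camera_params(n); img,d=snapshot(n); cv2.imwrite(f"pics/{n}6.png",img[:,:,::-1]); P=cloud(c,d)
  w=np.array([615.9,-250.9]); r=np.hypot(*(P[...,:2]-w).transpose(2,0,1))
  m=(r<30)&(P[...,2]>50)&(P[...,2]<62)
  if m.sum()>20: print(n,"bar",m.sum(),rect(P[m]),np.median(P[m][:,2]))
E
```

```text
time: 23.42
tool_pos: [615.1, -249.9, 148.9]
tcp_rot: [-179.8, -0.0, 70.3]
ft_force: [0.6, -0.1, 0.5]
finger_gap: 29.7
t 23.43 at [ 615.1 -249.9  148.9] [-1.7983e+02 -3.0000e-02  7.0320e+01] reader [ -0.5 123.8] gap 29.7 F [ 0.6 -0.1  0.5]
  rz 0.0001 d [-0.011  0.023 -0.022]
top bar 99 [ 616.8 -246.4   31.4   12.7   73.1] 55.665663228990525
wrist bar 1027 [ 613.4 -249.2   40.2   12.    69.6] 57.24595591748343
```

View pics/wrist6.png

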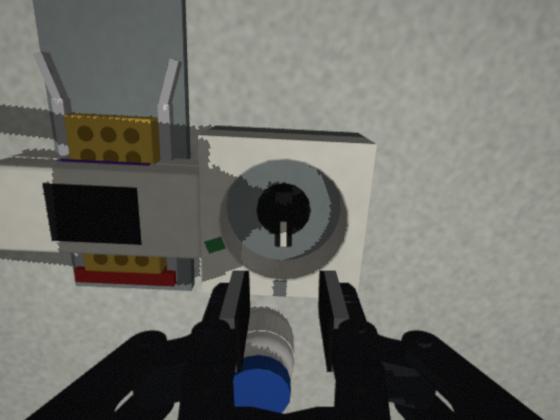

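The wrist view shows the bar at (284,215) with its pointer along the reader's +x, and the green mark at (214,245). The jaws are aligned and clear of the well wall, so I'll go down, grip and turn.

```bash
python3 -m jog '[[[0,0,0.6,0,0,0,0.35],[0,0,0.7,0,0,0,0.35],[0,0,0.6,0,0,0,0.35],[0,0,0.24,0,0,0,0.35],[0,0,0,0,0,0,0.35],[0,0,0,0,0,0,0.1],[0,0,0,0,0,0,0.05],[0,0,0,0,0,0,0.05]]]' 25
python3 -m jog '[[[0,0,0,0,0,0.02,0.05],[0,0,0,0,0,0.022,0.05],[0,0,0,0,0,0.022,0.05],[0,0,0,0,0,0.022,0.05],[0,0,0,0,0,0.022,0.05],[0,0,0,0,0,0.022,0.05],[0,0,0,0,0,0.022,0.05],[0,0,0,0,0,0.022,0.05],[0,0,0,0,0,0.0246,0.05],[0,0,0,0,0,0,0.05],[0,0,0,0,0,0,0.05]]]'
```

```text
time: 24.52
tool_pos: [614.9, -250.4, 45.6]
tcp_rot: [-179.8, -0.0, 70.3]
ft_force: [-12.3, 5.3, 10.0]
finger_gap: 11.1
time: 25.9
tool_pos: [615.9, -252.0, 45.7]
tcp_rot: [179.9, 0.0, -1.2]
ft_force: [-6.3, -1.5, 3.0]
finger_gap: 11.3
```

```bash
python3 -m jog '[[[0,0,0,0,0,0,0.35],[0,0,0,0,0,0,0.35],[0,0,0,0,0,0,0.35],[0,0,-0.4,0,0,0,0.35],[0,0,-0.8,0,0,0,0.35],[0,0,-0.9,0,0,0,0.35],[0,0,0,0,0,0,0.35],[0,0,0,0,0,0,0.35]]]'
python3 - <<'E'
from h import *
to(*rd(0,125),150,70.3)
c=camera_params("wrist"); img,d=snapshot("wrist"); cv2.imwrite("pics/w7.png",img[:,:,::-1]); P=cloud(c,d)
w=np.array([615,-250.4]); r=np.hypot(*(P[...,:2]-w).transpose(2,0,1))
m=(r<30)&(P[...,2]>50)&(P[...,2]<61); R=rect(P[m]); print("bar",m.sum(),R,"knob deg cw (mod 180)",(A-R[4])%180)
wh=m&(img.min(-1)>150); print("white",P[wh][:,:2].mean(0)-R[:2])
E
```

```text
time: 26.9
tool_pos: [616.5, -251.0, 150.0]
tcp_rot: [180.0, -0.1, -1.2]
ft_force: [-1.0, 0.1, -0.3]
finger_gap: 29.7
t 26.9 at [ 616.5 -251.   150. ] [ 1.7996e+02 -8.0000e-02 -1.1800e+00] reader [ -0.  125.5] gap 29.7 F [-1.   0.1 -0.3]
  rz -0.1985 d [ 0.    -0.011  0.001]
bar 997 [ 613.9 -249.3   40.4   11.5   -0.8] knob deg cw (mod 180) 68.39999999999999
white [-7.83487464 -0.13598216]
```

View pics/w7.png

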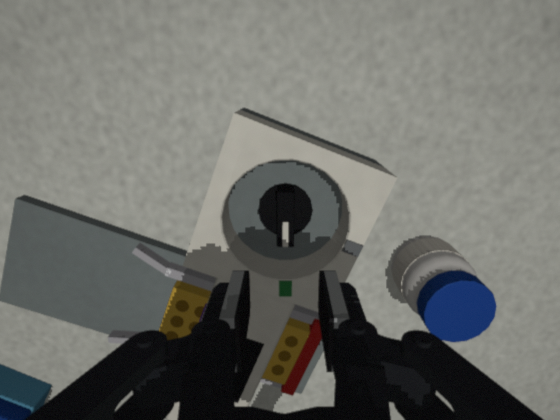

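The pointer (286,233) lines up with the green mark (285,288), and the knob is at about 68.4° (1.19 rad). I'll retreat and do a final check.

```bash
python3 -m jog '[[[0,0,-0.6,0,0,0,0.35],[0.5,0,-0.6,0,0,0,0.35],[0.9,0,0,0,0,0,0.35],[0.9,0.3,0,0,0,0,0.35],[0,0,0,0,0,0,0.35],[0,0,0,0,0,0,0.35]]]'
python3 - <<'E'
from h import *
for n in("top","side"):
  img,d=snapshot(n); cv2.imwrite(f"pics/{n}8.png",img[:,:,::-1]); P=cloud(camera_params(n),d)
  for k in("blue","yellow","purple","red"):
    for b in blobs(hsvmask(img,*COL[k]),60):
      b=cv2.erode(b.astype(np.uint8),np.ones((3,3)))>0
      if b.sum()<20: continue
      Q=P[b]; zt=np.percentile(Q[:,2],90); T=Q[abs(Q[:,2]-zt)<6]; r=(T[:,:2]-O)@R2(A); print(n,k,zt.round(1),rect(T),"reader x",r[:,0].min().round(1),r[:,0].max().round(1))
E
```

```text
time: 27.7
tool_pos: [729.8, -267.9, 206.5]
tcp_rot: [-179.9, 0.2, -1.2]
ft_force: [0.9, 0.1, 0.1]
finger_gap: 29.5
top blue 49.4 [428.3  39.3  92.   50.6  59.1] reader x -245.3 -148.6
top yellow 31.8 [ 517.8 -161.4   54.2   24.2  -21.9] reader x -57.3 -33.0
top purple 57.2 [522.1 382.9  79.8  13.2 -77.8] reader x -584.8 -516.1
top purple 56.4 [502.1 344.3  12.2  10.6  37. ] reader x -513.5 -500.2
top purple 56.8 [492.7 388.1  58.1  11.8 -78.1] reader x -568.5 -520.5
side blue 64.0 [ 301.  -170.9  114.6   10.5  -22.5] reader x 40.8 51.4
side blue 50.2 [427.5  41.1  88.   46.8  58.4] reader x -244.4 -151.4
side yellow 27.7 [ 891.  -453.8   62.8   11.3    4.6] reader x 68.6 97.8
side yellow 32.3 [ 515.  -160.3   53.6   29.5  -25. ] reader x -60.7 -30.0
side purple 58.1 [520.8 387.   81.4  12.6 -76.2] reader x -586.7 -519.9
side purple 58.0 [493.2 380.6  81.9  11.6 -76.8] reader x -570.6 -504.0
side red 102.3 [ 357.1 -982.6  174.2  128.4   -4.3] reader x 690.0 849.8
```

View pics/top8.png

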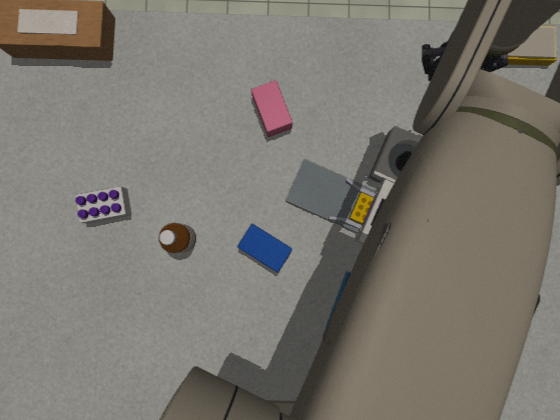

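The final top view shows the box at (265,248) on the bench, the plate's trailing end at (361,208) with reader x≈-60, and the rack and bottle unmoved.

```bash
python3 -c "
from bench import job; print(job.hand_in())"
```

```text
the job is handed in; nothing more can be done
None
```

The job is done and handed in at about 28 s on the robot's clock, well under the 66 s limit.

- **Tip box:** I lifted the small blue box off the bed and stood it on the bench at about (428, 40). It stands level, with its top measured at 49–50 mm.
- **Plate:** I laid the yellow plate on the bed and pushed it under the head until the push force rose to about 15 N against the stop. After I backed off, its front measured at reader x ≈ 59 and its trailing end at about −60, so it is home to within the 1–2 mm I can measure.
- **Knob:** I turned it clockwise to about 68.4° (1.19 rad), and the white pointer lines up with the green mark in the wrist view.
- **Bystanders:** The rack measures where it was and the bottle looks unmoved. In the last top view the arm hid the jar. I never worked next to it, and it was standing when last seen in the wrist view after the knob turn, but I did not measure its position at the end.

**Small disagreements:** The camera views differed by 1–3 mm on several positions. While gripping the knob, the tool stood about 4 mm higher than commanded, with up to 12 N on any axis at the wrist. The knob still turned fully.

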